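# Draw the paper knife out of the pen box

### The job

Fetch the paper knife out of the long wooden pen box. The box's end covers are fixed and the knife is longer than the hand opening between them, so take it by the handle, slide it back under the deep cover, tilt it and draw it out of the opening handle end first while its blade is still inside, without forcing it against the box; leave the steel pen in the box and everything else on the desk where it is. Finish while holding the knife still in the gripper, every part of it at least 4 cm above the top of the box and resting on or touching nothing else.

Things in the scene. Friction and masses are not known exactly. Their poses are not given: they have to be found in the camera images.
- pen_box: long low wooden pen box, 142 x 302 x 55 mm, standing fast on the desk. Origin: centre of its underside; y along its length, z up. Inside 130 mm wide (x -65 to 65), 290 mm long (y -145 to 145), floor's top at z 5. Fixed covers at z 50 to 55 close its top at both ends: the deep one y -145 to -65, the narrow one y 115 to 145; between them all is open.
- opening (a point): middle of the hand opening, at the level of the covers' upper face (y 25 mm, z 55 mm in the box's frame); the opening is 180 mm long (along y) and 130 mm wide
- paper_knife: paper knife, 18 x 246 x 12 mm, 60 g, lying in the box along its length, on its -x side, with 25 mm or more free on either side of the handle (fingers opened very wide do not fit). Origin: middle of its length, at its underside; z up. Dark handle 16 mm wide, 12 mm high, y 36 to 121 mm, toward the box's +y end; flat gilt blade 14 x 3 mm, y 36 to -123, 4 mm above the underside.
- knife_tip (a point): tip of the blade (knife's y -123 mm); at the start under the deep cover, 20 to 42 mm from the box's end wall
- knife_end (a point): end of the knife's handle (knife's y +121 mm); at the start hidden 5 to 25 mm under the narrow cover
- steel_pen: steel ball pen, 12 x 139 x 12 mm, lying in the same box on its positive x side, along the box; stays there. Origin: middle of its length, at its underside; y along it.
- notebook: bystander: dark red notebook, 155 x 113 x 17 mm, flat on the desk to the left of the box; stays. Origin: centre of its underside.
- finial: bystander: white stone pine-cone finial on a black base, 90 x 89 x 178 mm, fixed to the right of the box. Origin: centre of its underside.
- cards: bystander: gilt card holder with cards, 46 x 100 x 60 mm, fixed to the left of the box. Origin: centre of its underside.
- eraser: bystander: eraser in a blue paper sleeve, 21 x 45 x 12 mm, on the desk to the left of the box; stays. Origin: centre of its underside.

How it is judged:
On the way:
1. the knife is slanted through the opening: its handle end above the box's top, its blade tip still inside under the deep cover (z of knife_end in the frame of pen_box above 0.06 m and z of knife_tip in the frame of pen_box below 0.05 m and y of knife_tip in the frame of pen_box below -0.065 m and y of knife_end in the frame of pen_box below 0.2 m), for 0.05 s.
At the end, for the whole second after the job is handed in: the gripper's fingers hold the knife (over 1 N), at rest (under 0.02 m/s, 0.15 rad/s), both its ends at least 90 mm above the desk (35 mm above the box's top), not touching the box, the finial or the card holder; the steel pen lies in the box, notebook and eraser within 30 mm of where they were (height (world z) of each of knife_tip, knife_end above 0.09 m and contact force between the fingers and paper_knife above 1 N and contact force between paper_knife and pen_box below 0.05 N and contact force between paper_knife and finial below 0.05 N and contact force between paper_knife and cards below 0.05 N and linear speed of paper_knife below 0.02 m/s and angular speed of paper_knife below 0.15 rad/s and z of steel_pen in the frame of pen_box below 0.03 m and horizontal distance between steel_pen and pen_box below 0.12 m and distance of each of notebook, eraser from where it was at the start of the episode below 0.03 m); the arm keeps its last pose, push and grip.
It fails at once if the steel pen is lifted out of the box (z of steel_pen in the frame of pen_box above 0.05 m).
It fails at once if the notebook or the eraser is pushed more than 30 mm (distance of any of notebook, eraser from where it was at the start of the episode above 0.03 m).
It fails at once if the knife is forced against the box (over 40 N) (contact force between paper_knife and pen_box above 40 N).
It also fails if it takes over 38 s, if anything falls off the work surface, if the arm or the gripper's body presses on something with over 40 N, if the wrist force passes 120 N, or if a joint passes its speed limit or range.

### The arm

A 6-joint arm with a two-finger parallel gripper is mounted at the origin on the work surface; the furniture and walls round the work are solid. World frame = base frame: x ahead of the robot, y to its left, z up, the work surface at z = 0. Lengths are in m, angles in rad, forces in N, time in s.
With the tool pointing down it reaches from about 0.325 to 0.75 m from the base axis. Payload 7.6 kg.
Tool frame: the origin (TCP) lies at the very end of the fingers, on their centre line; the grasp point (between the pads) lies env.grip_point_offset behind it (env.grip_point_offset is the distance from the TCP to the grasp point, in m); z points along the fingers, y is the line along which they close (so a half turn about z gives the same grasp; the last joint's range is limited). The gripper opens to 85 mm and grips with 20 to 120 N. Pads are 22 mm wide; open, the fingers measure 114 mm over their backs; the gripper's body (76 mm by 85 mm) begins 54 mm behind the grasp point. The pads swing forward as they close: fully open they stand 13 mm farther back than shut.
Start: joints at [-1.414, 0.052, 1.401, -0, 1.689, -0.07], TCP at [0.118, -0.512, 0.231] pointing down, gripper open.
Joint ranges: [-2.9, 2.9], [-0.91, 2.17], [0.12, 2.37], [-1.06, 4.2], [0.26, 2.73], [-2.93, 2.93]. Speed limits (rad/s): [2.57, 2.57, 3.01, 3.14, 3.14, 3.14].

### API

Orientations are given as a rotation vector (axis times angle).
In Python, from workcell import env gives the robot as it stands. The module is installed in compiled form; this text tells all that it offers.
- The arm moves only by the tool step_arm, never from a script. Its argument "deltas" is text: rows parted by semicolons, each of 5 numbers parted by spaces: the shift along the tool's x, y, z in m, then the turn about the tool's z in degrees, then the closure, from 0 (fully open) to 1 (shut). In form: dx dy dz turn gripper; .... A call has 1 to 20 rows; each row shifts and turns the commanded pose from where the row before left it, along the tool's axes as they then stand; what a row does not reach is not made up. A row lasts 1/10 s, in which the tool goes at most 50 mm and 8.59 degrees, less where a joint would pass 70% of its speed; a pose out of reach is approached as far as the arm can. A call with a gripper value outside its range is refused whole. The fingers move at their own pace and stop on an object; "squeeze" is the grip in N (left out, the last holds). Time passes only in rows, so rows that do not move let the fingers close. It gives the time, the measured TCP pose, the force, the opening and the grip force at its end, in the units of the state.
- env.get_state(): the state, without advancing time (a new reading comes with each control period).
- env.grab_frame(name): name is "scene" or "top" or "wrist"; returns the picture (420x560x3 uint8, blue, green, red); there is no depth.
- env.get_calibration(name): a dict with "fx", "fy", "cx", "cy" (pixels), "T" (4x4, takes a point from camera to world coordinates). Camera axes: x right, y down, z forward; pixel columns grow to the right and rows downward; lengths in m; the calibration is good to about 2 mm. A picture is of the moment at which its call begins: read the wrist's pose just before it. get_calibration takes no time and is no camera call; for the wrist camera it gives the pose at the moment of the call.
- env.close_job(): hands the job in; it is judged then, once.
The state is a dict: "clock": time; "qpos": joint angles; "dq": joint speeds; "effort": joint torques, N m; "eef_pos": TCP position; "orientation": TCP orientation; "contact_force": force on the tool from outside, world axes, zero at the start; "wrist_torque": the same for the moment, N m; "width": finger opening in m; "grip_force": force on a finger pad.
Only numpy, scipy, OpenCV 4.12 (cv2) and the standard library are available. Lean on these libraries where they do the work, as an engineer would, in place of code of your own. Each camera call takes 0.05 s, during which the arm holds its last target. There are 200 camera calls.

## Working session

There is one attempt and no reset: what is moved stays moved. The work goes in short steps, Python scripts to look and compute and a tool call to move; the robot and the scene stay as the last step left them, time stands still between calls to the robot, and variables do not carry over. Pictures are saved under pics/ and viewed, at most 12 in all, crops included, and the job is handed in when it is done.

Besides the shell and the picture viewer there is one more tool, called after ">>>" as name(argument=value, ...), one argument or row to a line, values as JSON. step_arm: Moves the arm, as the interface text tells. Its arguments: {"type":"object","properties":{"deltas":{"type":"string"},"squeeze":{"type":"number"}},"required":["deltas"]}

```bash
mkdir -p pics; python3 - <<'E'
from workcell import env
import cv2
print(env.get_state(), env.grip_point_offset)
for n in("top","scene"):
    c=env.get_calibration(n);print(n,c)
    cv2.imwrite(f"pics/{n}1.png",env.grab_frame(n))
E
```

```text
{'clock': 0.0, 'qpos': array([-1.41431108e+00,  5.28371684e-02,  1.40177226e+00, -3.51553380e-05,
        1.68861849e+00, -7.02628485e-02]), 'dq': array([ 3.71305693e-04,  8.59659382e-04,  2.57846467e-03,  7.70526652e-05,
       -1.13645472e-03, -1.09489642e-03]), 'effort': array([-3.24935827e-04, -3.81670332e+01, -3.60191274e+01, -8.96915276e-05,
        6.16205216e-03, -3.28402530e-05]), 'eef_pos': array([ 0.11800683, -0.5112355 ,  0.23044823]), 'orientation': array([-3.11980273e+00, -3.55221485e-01,  1.65411618e-04]), 'contact_force': array([0.44238502, 0.67513782, 0.05488187]), 'wrist_torque': array([ 0.04771742,  0.05283269, -0.01445767]), 'grip_force': 0.0, 'width': 0.0853005403797961} 0.0187
top {'fx': 535.4011582411948, 'fy': 535.4011582411948, 'cx': 279.5020219180028, 'cy': 210.76737977921672, 'T': array([[ 0.00119517, -0.98962268,  0.1436855 ,  0.32593086],
       [-0.99999585, -0.00155927, -0.00242144, -0.05744935],
       [ 0.00262036, -0.14368201, -0.98962044,  1.1272064 ],
       [ 0.        ,  0.        ,  0.        ,  1.        ]])}
scene {'fx': 382.174571961618, 'fy': 382.174571961618, 'cx': 279.2510933471673, 'cy': 213.16120851569812, 'T': array([[-0.07868527,  0.87490874, -0.47785282,  0.92801794],
       [ 0.99681906,  0.07514048, -0.02656447, -0.0328517 ],
       [ 0.0126646 , -0.47842303, -0.87803816,  0.85450472],
       [ 0.        ,  0.        ,  0.        ,  1.        ]])}
```

View pics/top1.png

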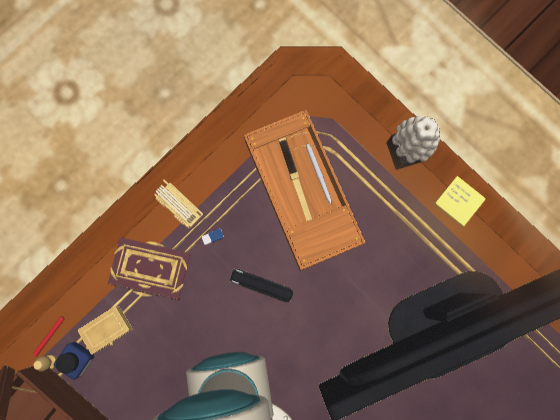

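View pics/scene1.png

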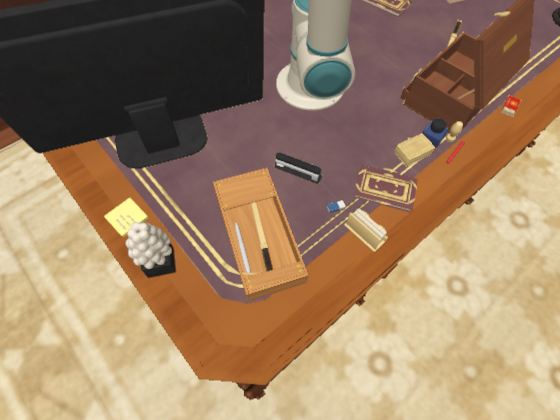

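```bash
cat > h.py <<'E'
import numpy as np, cv2
from workcell import env
def ray(c,u,v):
    T=c["T"]; d=T[:3,:3]@np.array([(u-c["cx"])/c["fx"],(v-c["cy"])/c["fy"],1.]); return T[:3,3],d/np.linalg.norm(d)
def plane(c,u,v,z):
    o,d=ray(c,u,v); return o+d*(z-o[2])/d[2]
def tri(r1,r2):
    (a,d),(b,e)=r1,r2
    s=np.linalg.lstsq(np.c_[d,-e],b-a,rcond=None)[0]
    p,q=a+s[0]*d,b+s[1]*e; return (p+q)/2,np.linalg.norm(p-q)
E
python3 - <<'E'
from h import *
np.set_printoptions(precision=4,suppress=True)
t=env.get_calibration("top");s=env.get_calibration("scene")
print("mon bottom left",tri(ray(t,320,387),ray(s,263,82)))
print("mon bottom right-ish ray",[plane(t,558,277,z) for z in(.1,.2)],tri(ray(t,558,277),ray(s,5,150)))
print("mon top corner by z",[plane(t,333,418,z) for z in(.3,.4,.5)])
print("foot",[plane(t,*p,0) for p in((390,320),(500,275),(445,340))])
for p in((245,135),(305,112),(365,242),(302,269)): print(plane(t,*p,.055))
for p in((430,120),(400,160)):print("fin",plane(t,*p,.1))
for p in((180,203),): print("cards",plane(t,*p,.05))
im=cv2.imread("pics/top1.png")[95:285,220:390]
cv2.imwrite("pics/topcrop.png",cv2.resize(im,None,fx=3,fy=3,interpolation=cv2.INTER_CUBIC))
cv2.imwrite("pics/wrist1.png",env.grab_frame("wrist"))
E
```

```text
mon bottom left (array([ 0.1524, -0.13  ,  0.1394]), np.float64(0.004616531503150984))
mon bottom right-ish ray [array([ 0.3483, -0.5912,  0.1   ]), array([ 0.3461, -0.5393,  0.2   ])] (array([ 0.3803, -0.6668,  0.0881]), np.float64(0.13810293886946226))
mon top corner by z [array([ 0.1365, -0.1389,  0.3   ]), array([ 0.1594, -0.1291,  0.4   ]), array([ 0.1823, -0.1192,  0.5   ])]
foot [array([ 0.2618, -0.2889,  0.    ]), array([ 0.3545, -0.5219,  0.    ]), array([ 0.2215, -0.401 , -0.    ])]
[0.6396 0.0114 0.055 ]
[ 0.6892 -0.1129  0.055 ]
[ 0.4185 -0.2318  0.055 ]
[ 0.3644 -0.105   0.055 ]
fin [ 0.658  -0.3591  0.1   ]
fin [ 0.5764 -0.2969  0.1   ]
cards [0.498  0.1426 0.05  ]
```

View pics/topcrop.png

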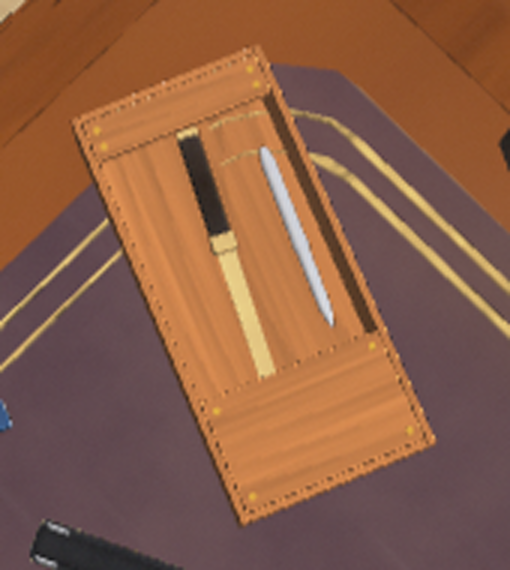

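View pics/wrist1.png

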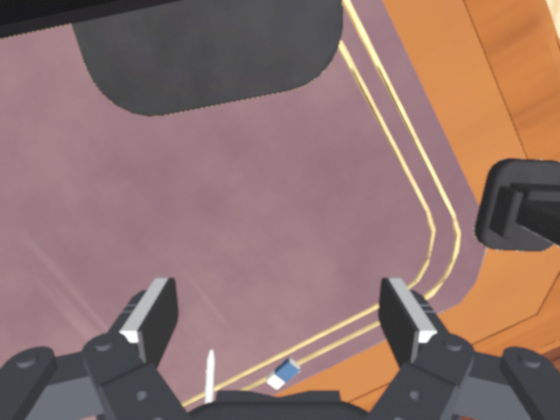

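The crop shows the knife in the box: handle/blade ferrule at about (294,176) in the full image, deep cover nearest the robot. The wrist view shows the monitor between the arm and the box, so I'll go up and over it.

>>> step_arm(
  deltas="0 0 -0.04 0 0;0 0 -0.045 0 0;0 0 -0.045 0 0;0 0 -0.045 0 0;0 0 -0.045 0 0;0 0 -0.045 0 0;0 0 -0.03 0 0;0 0 0 0 0",
)

```text
clock: 0.95
eef_pos: [0.118, -0.5112, 0.5309]
orientation: [3.113, 0.355, 0.001]
contact_force: [0.2, -0.1, -0.2]
width: 0.0858
grip_force: 0.0
```

```bash
python3 - <<'E'
from h import *
s=env.get_state();print(s["clock"],s["eef_pos"],s["qpos"],s["contact_force"],s["orientation"])
c=env.get_calibration("wrist");print(c["T"][:3,3])
a=env.grab_frame("wrist");b=env.grab_frame("top")
cv2.imwrite("pics/w2.png",cv2.resize(np.hstack([a,b]),(800,300)))
E
```

```text
0.95 [ 0.1180141  -0.51120215  0.53091627] [-1.41430705e+00  2.48202795e-01  5.67497447e-01  2.34114498e-06
  2.31758827e+00 -7.03266360e-02] [ 0.24470345 -0.07946027 -0.23814149] [3.11316831e+00 3.54582007e-01 5.62982545e-04]
[ 0.19731388 -0.49096073  0.67358225]
```

View pics/w2.png

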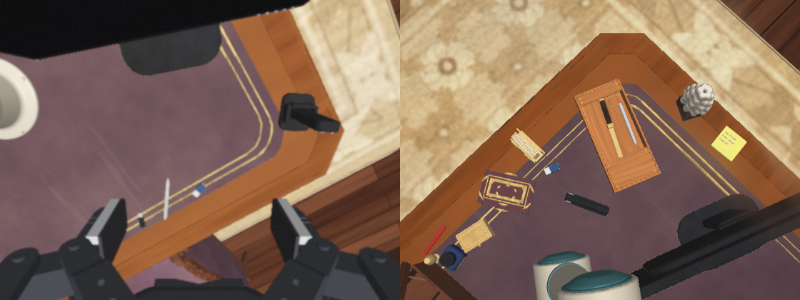

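The monitor is still at the upper left of the wrist view, so I'll check how high it is before crossing.

```bash
python3 - <<'E'
from h import *
np.set_printoptions(precision=3,suppress=True)
t=env.get_calibration("top");b=cv2.imread("pics/top1.png")
g=b.max(2)
for col in(345,400,480,540):
    r=np.where(g[:,col]<45)[0]; r=r[r>260]; print(col,r.min(),r.max())
A=np.array([.152,-.13]);B=np.array([.3475,-.57]);n=np.array([B[1]-A[1],-(B[0]-A[0])]);n/=np.linalg.norm(n)
for col in(345,400,480,540):
    r=np.where(g[:,col]<45)[0]; r=r[r>260]
    for z in(.3,.4,.5,.6): print(col,z,n@(plane(t,col,r.max(),z)[:2]-A),end=' | ')
    print()
# top corner candidate via scene: visible monitor right edge at image top?
s=cv2.imread("pics/scene1.png").max(2)
print([ (row,np.where(s[row,:300]<45)[0].max()) for row in(1,20,40,60,75)])
E
```

```text
345 367 415
400 333 390
480 302 355
540 305 308
345 0.3 0.021095464625969576 | 345 0.4 -0.004230929936160102 | 345 0.5 -0.02955732449828976 | 345 0.6 -0.05488371906041941 | 
400 0.3 0.02197928732676854 | 400 0.4 -0.003453951512658982 | 400 0.5 -0.028887190352086475 | 400 0.6 -0.054320429191513975 | 
480 0.3 0.025066835286359623 | 480 0.4 -0.0007396535613180634 | 480 0.5 -0.026546142408995794 | 480 0.6 -0.05235263125667353 | 
540 0.3 5.3674717224589694e-06 | 540 0.4 -0.02277147027708955 | 540 0.5 -0.04554830802590153 | 540 0.6 -0.06832514577471356 | 
[(1, np.int64(263)), (20, np.int64(262)), (40, np.int64(262)), (60, np.int64(262)), (75, np.int64(262))]
```

>>> step_arm(
  deltas="0 0 -0.03 0 0;0.02 -0.013 0 0 0;0.036 -0.024 0 0 0;0.036 -0.024 0 0 0;0.036 -0.024 0 0 0;0.036 -0.024 0 0 0;0.036 -0.024 0 0 0;0.036 -0.024 0 0 0;0.036 -0.024 0 0 0;0.036 -0.024 0 0 0;0.036 -0.024 0 0 0;0.036 -0.024 0 0 0;0.036 -0.024 0 0 0;0.018 -0.012 0 0 0;0 0 0 0 0",
)

```text
clock: 2.55
eef_pos: [0.4779, -0.1307, 0.5533]
orientation: [-3.118, -0.361, 0.008]
contact_force: [-0.1, 0.3, -0.6]
width: 0.0854
grip_force: 0.0
```

>>> step_arm(
  deltas="0 0 0.03 -5 0.6;0 0 0.045 -5.3 0.6;0 0 0.045 0 0.6;0 0 0.045 0 0.6;0 0 0.045 0 0.6;0 0 0.045 0 0.6;0 0 0.045 0 0.6;0 0 0 0 0.6;0 0 0 0 0.6",
)

```text
clock: 3.45
eef_pos: [0.4753, -0.1328, 0.2569]
orientation: [-3.077, -0.633, 0.001]
contact_force: [1.0, -0.2, 1.1]
width: 0.0345
grip_force: 0.0
```

```bash
python3 - <<'E'
from h import *
s=env.get_state();print(s["clock"],s["eef_pos"],s["width"],s["orientation"])
np.save("c3.npy",env.get_calibration("wrist"),allow_pickle=True)
cv2.imwrite("pics/w3.png",env.grab_frame("wrist"))
E
```

```text
3.45 [ 0.4753228  -0.13283655  0.25685709] 0.034506519243906755 [-3.07694827e+00 -6.32923658e-01  1.22485595e-03]
```

View pics/w3.png

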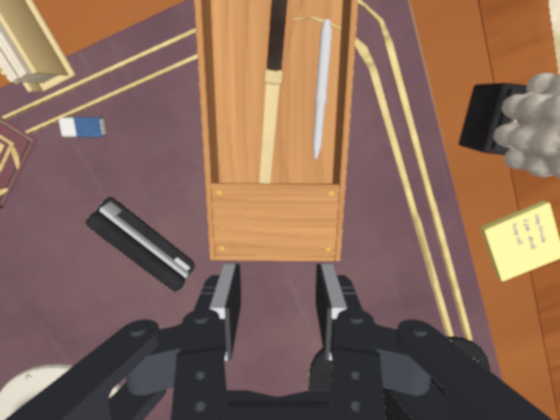

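The wrist view is over the box. The ferrule lies at (273,70–83), the blade goes under the deep cover at (265,182), and that cover's corners are near (209,183), (341,184), (213,262) and (341,260).

```bash
python3 - <<'E'
from h import *
np.set_printoptions(precision=4,suppress=True)
c=np.load("c3.npy",allow_pickle=True).item();t=env.get_calibration("top")
P=lambda u,v,z,c=c:plane(c,u,v,z)
q=[P(210,184,.055),P(341,184,.055),P(213,262,.055),P(341,260,.055)]
print(np.array(q))
ang=np.degrees(np.arctan2(*( (q[0]+q[1]-q[2]-q[3])[:2][::-1]))); ang2=np.degrees(np.arctan2(*((q[0]+q[2]-q[1]-q[3])[:2][::-1])))-90
top=[P(*p,.055,t) for p in((245,135),(305,112),(365,242),(302,269))]
y=(top[0]+top[1]-top[2]-top[3])[:2]; print("angles",ang,ang2,np.degrees(np.arctan2(y[1],y[0])))
a=np.radians(23.3);ey=np.array([np.cos(a),np.sin(a)]);ex=np.array([np.sin(a),-np.cos(a)])
# anchor: inner edge mid at y=-.065 (wrist), outer y=-.151
m=((q[0]+q[1])/2)[:2]; m2=((q[2]+q[3])/2)[:2]
O1=m+ey*.065;O2=m2+ey*.151;O3=(sum(top)/4)[:2];print("origins",O1,O2,O3)
O=(O1+O2)/2
for n,p in dict(ferr_lo=(273,83,.019),ferr_hi=(274.5,70,.019),bl1=(265,182,.012),bl2=(270.5,95,.012),h1=(275,66,.017),h2=(279,3,.017),pen=(325,20,.017)).items():
    w=P(*p)[:2];print(n,w,"box",ex@(w-O)*1e3,ey@(w-O)*1e3)
for n,p in dict(f=(294.3,176,.019),band=(282.7,139,.017),bl=(309,220,.012)).items():
    w=P(*p,t)[:2];print("top",n,w,"box",ex@(w-O)*1e3,ey@(w-O)*1e3, "topO",ey@(w-O3)*1e3)
print(env.get_state()["eef_pos"][:2])
E
```

```text
[[ 0.4433 -0.0714  0.055 ]
 [ 0.4956 -0.1929  0.055 ]
 [ 0.3622 -0.104   0.055 ]
 [ 0.4194 -0.231   0.055 ]]
angles 24.190869716433404 23.7873722842227 23.32171422810473
origins [ 0.5291 -0.1065] [ 0.5295 -0.1078] [ 0.528  -0.1096]
ferr_lo [ 0.5573 -0.0916] box -3.201801966635956 31.895578555694055
ferr_hi [ 0.5693 -0.0881] box -1.6294761259962027 44.22249246113603
bl1 [ 0.4568 -0.1243] box -12.8745617187606 -73.46438220425526
bl2 [ 0.5455 -0.0936] box -5.974067460316804 20.237860996696558
h1 [ 0.573  -0.0871] box -1.1293192246334678 48.09679862373817
h2 [ 0.6261 -0.0686] box 2.8792787020298527 104.13927745475564
pen [ 0.6304 -0.1154] box 47.63938951024697 89.55346563212845
top f [ 0.5611 -0.0913] box -1.9462867101177408 35.41005112406764 topO 37.625470446069485
top band [ 0.6421 -0.0668] box 7.601102300844965 119.53292689151603 topO 121.74834621351788
top bl [ 0.4684 -0.1221] box -10.309303771187045 -61.93179071838436 topO -59.71637139638252
[ 0.4763 -0.133 ]
```

>>> step_arm(
  deltas="0 0 0 5 0.6;0.036 -0.004 0 0 0.6;0.036 -0.004 0.03 0 0.6;0.036 -0.004 0.04 0 0.6;0.035 -0.002 0.04 0 0.6;0 0 0.04 0 0.6;0 0 0.01 0 0.6;0 0 0 0 0.6",
)

```text
clock: 4.3
eef_pos: [0.6033, -0.0765, 0.1026]
orientation: [3.101, 0.499, 0.0]
contact_force: [-0.1, 0.0, 0.9]
width: 0.0337
grip_force: 0.0
```

```bash
python3 - <<'E'
from h import *
s=env.get_state();print(s["clock"],s["eef_pos"],s["width"],s["orientation"])
c=env.get_calibration("wrist");np.save("c4.npy",c,allow_pickle=True)
cv2.imwrite("pics/w4.png",env.grab_frame("wrist"))
T=np.linalg.inv(c["T"])
p=T@np.r_[s["eef_pos"],1];print("tcp px",c["fx"]*p[0]/p[2]+c["cx"],c["fy"]*p[1]/p[2]+c["cy"])
E
```

```text
4.3 [ 0.60329482 -0.07649803  0.10258429] 0.03374000862204015 [3.10148684e+00 4.98924454e-01 1.38383154e-04]
tcp px 279.03840610473173 280.964228234934
```

View pics/w4.png

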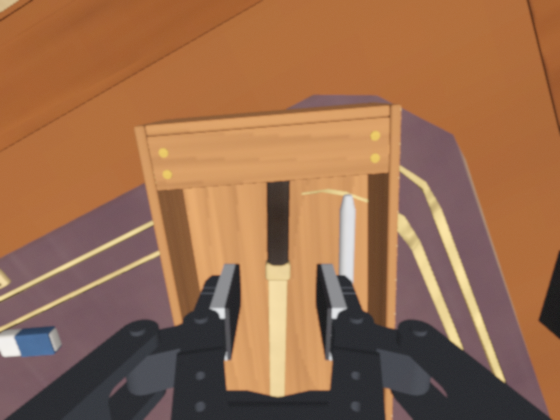

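The handle sits centred at column 278, parallel to the tool's x. The ferrule is at rows 263–279 and the narrow cover's edge at about row 182.

```bash
python3 - <<'E'
from h import *
c=np.load("c4.npy",allow_pickle=True).item();tcp=np.array([.60329,-.0765])
a=np.radians(18.28);ex=np.array([np.cos(a),np.sin(a)]);ey=np.array([np.sin(a),-np.cos(a)])
for n,p in dict(flo=(278,279,.019),fhi=(278,263,.019),cov=(278,183,.055),covL=(160,188,.055),covR=(388,174,.055),h=(278,200,.017),b=(277.5,360,.012)).items():
    w=plane(c,*p)[:2]-tcp;print(n,ex@w*1e3,ey@w*1e3)
E
```

```text
flo -46.284039349234625 -0.37074367490822513
fhi -33.37000125857094 -0.37820308773822114
cov 34.423236485806804 -0.45190818127979326
covL 31.52785917566378 -66.50689626176545
covR 39.552683773425606 60.350461094591076
h 13.097137518036064 -0.4031242179336423
b -124.88743029769576 -0.7272049744597607
```

>>> step_arm(
  deltas="0.006 0 0.04 0 0.6;0 0 0.03 0 0.6;0 0 0.015 0 0.6;0 0 0.008 0 0.6;0 0 0 0 0.6;0 0 0 0 0.6",
)

```text
clock: 4.95
eef_pos: [0.61, -0.0746, 0.011]
orientation: [3.1, 0.499, 0.005]
contact_force: [1.1, -1.2, 0.3]
width: 0.0343
grip_force: 0.0
```

>>> step_arm(
  deltas="0 0 0.003 0 0.6;0 0 0 0 0.75;0 0 0 0 1;0 0 0 0 1;0 0 0 0 1;0 0 0 0 1;0 0 0 0 1",
  squeeze=25,
)

```text
clock: 5.65
eef_pos: [0.6091, -0.0743, 0.0063]
orientation: [3.101, 0.499, 0.002]
contact_force: [-0.9, -0.4, 5.1]
width: 0.015
grip_force: 26.7
```

>>> step_arm(
  deltas="0 0 -0.003 0 1;0 0 -0.003 0 1;-0.004 0 0 0 1;-0.005 0 0 0 1;-0.005 0 0 0 1;-0.003 0 0 0 1;0 0 0 0 1",
)

```text
clock: 6.35
eef_pos: [0.592, -0.0797, 0.0115]
orientation: [-3.102, -0.499, 0.001]
contact_force: [0.7, 0.5, -0.4]
width: 0.0152
grip_force: 26.0
```

>>> step_arm(
  deltas="-0.003 0 0 0 1;0 0 -0.005 0 1;0 0 -0.005 0 1;0 0 0 0 1",
)

```text
clock: 6.75
eef_pos: [0.5905, -0.0806, 0.023]
orientation: [3.101, 0.499, 0.003]
contact_force: [-0.6, 0.3, -1.1]
width: 0.0149
grip_force: 26.0
```

```bash
python3 - <<'E'
from h import *
a=env.grab_frame("wrist");b=env.grab_frame("scene")
b=cv2.resize(b[150:310,190:330],(400,457));a=a[:,80:480]
cv2.imwrite("pics/w5.png",np.hstack([a,b[:420]]))
E
```

```text
(no output)
```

View pics/w5.png

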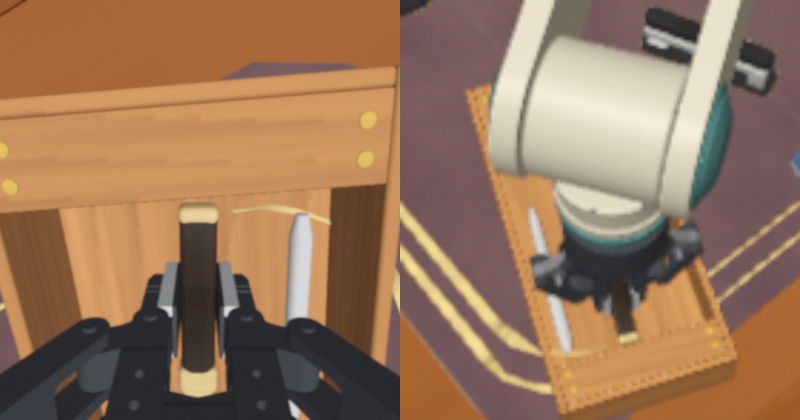

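The gold cap on the handle end now shows at row 205, only about 3 mm clear of the cover edge at row 197. I'll slide it a little further back before lifting.

>>> step_arm(
  deltas="-0.004 0 0 0 1;-0.003 0 0 0 1;0 0 0 0 1;0 0 -0.004 0 1;0 0 -0.004 0 1;0 0 0 0 1",
)

```text
clock: 7.45
eef_pos: [0.5834, -0.0827, 0.0304]
orientation: [3.101, 0.499, 0.002]
contact_force: [3.9, 1.3, 1.1]
width: 0.0151
grip_force: 26.1
```

>>> step_arm(
  deltas="0.002 0 0 0 1;0 0 -0.005 0 1;0 0 -0.005 0 1;0 0 -0.005 0 1;0 0 0 0 1",
)

```text
clock: 7.95
eef_pos: [0.5853, -0.0823, 0.0458]
orientation: [3.101, 0.499, 0.002]
contact_force: [0.6, -0.5, 0.0]
width: 0.0153
grip_force: 26.0
```

>>> step_arm(
  deltas="0 0 -0.005 0 1;0 0 -0.005 0 1;0 0 -0.005 0 1;0 0 0 0 1",
)

```text
clock: 8.35
eef_pos: [0.5852, -0.0822, 0.0605]
orientation: [3.101, 0.499, 0.001]
contact_force: [0.1, 0.0, -2.6]
width: 0.0149
grip_force: 25.7
```

```bash
python3 - <<'E'
from h import *
b=env.grab_frame("scene");a=env.grab_frame("wrist")[:,80:480]
b=cv2.resize(b[150:310,190:330],(400,457))
cv2.imwrite("pics/w6.png",np.hstack([a,b[:420]]))
E
```

```text
(no output)
```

View pics/w6.png

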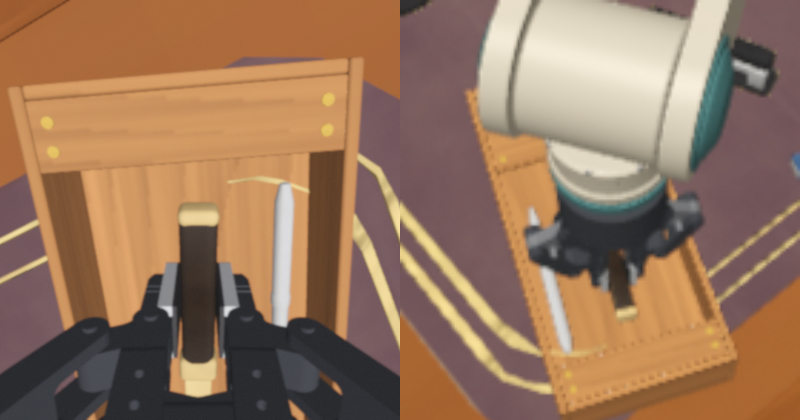

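The blade is now levering lightly against the cover edge (2.6 N) and the handle end is clear and rising. I'll tilt it further.

>>> step_arm(
  deltas="0 0 -0.004 0 1;0 0 -0.004 0 1;0 0 -0.004 0 1;0 0 -0.004 0 1;0 0 -0.004 0 1;0 0 0 0 1",
)

```text
clock: 9.05
eef_pos: [0.5854, -0.0821, 0.0806]
orientation: [3.101, 0.499, 0.002]
contact_force: [-0.3, -0.3, -1.5]
width: 0.0152
grip_force: 25.3
```

>>> step_arm(
  deltas="0 0 0.001 0 1;0.01 0 -0.0028 0 1;0.01 0 -0.0028 0 1;0.01 0 -0.0028 0 1;0.01 0 -0.0028 0 1;0 0 0 0 1",
)

```text
clock: 9.65
eef_pos: [0.6238, -0.0692, 0.0901]
orientation: [3.101, 0.5, 0.002]
contact_force: [-0.6, 0.2, -0.8]
width: 0.0151
grip_force: 25.4
```

```bash
python3 - <<'E'
from h import *
b=env.grab_frame("scene");a=env.grab_frame("wrist")[:,80:480]
b=cv2.resize(b[150:310,190:330],(400,457))
cv2.imwrite("pics/w7.png",np.hstack([a,b[:420]]))
E
```

```text
(no output)
```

View pics/w7.png

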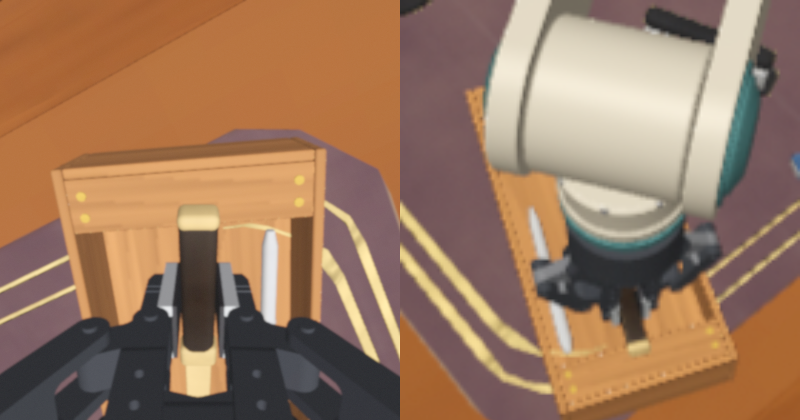

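Handle end is above the box top and over the narrow cover. I'll keep drawing it out along its slant.

>>> step_arm(
  deltas="0.01 0 -0.0028 0 1;0.01 0 -0.0028 0 1;0.01 0 -0.0028 0 1;0.01 0 -0.0028 0 1;0.01 0 -0.0028 0 1;0 0 0 0 1",
)

```text
clock: 10.35
eef_pos: [0.6707, -0.0537, 0.1039]
orientation: [3.101, 0.5, 0.001]
contact_force: [-0.3, 0.1, -0.2]
width: 0.0151
grip_force: 25.5
```

>>> step_arm(
  deltas="0 0 -0.005 0 1;0 0 -0.005 0 1;0 0 -0.008 0 1;0 0 0 0 1",
)

```text
clock: 10.75
eef_pos: [0.6709, -0.0541, 0.1241]
orientation: [3.101, 0.499, 0.005]
contact_force: [0.9, -0.0, -0.5]
width: 0.0152
grip_force: 25.5
```

>>> step_arm(
  deltas="0 0 -0.015 0 1;0 0 -0.02 0 1;0 0 -0.025 0 1;0 0 -0.025 0 1;0 0 -0.02 0 1;0 0 -0.01 0 1;0 0 0 0 1;0 0 0 0 1;0 0 0 0 1;0 0 0 0 1;0 0 0 0 1",
)

```text
clock: 11.85
eef_pos: [0.6702, -0.0538, 0.2359]
orientation: [-3.101, -0.499, 0.002]
contact_force: [-0.0, 0.3, -1.1]
width: 0.015
grip_force: 25.5
```

```bash
python3 - <<'E'
from h import *
b=env.grab_frame("scene");a=env.grab_frame("top")
cv2.imwrite("pics/w8.png",np.hstack([cv2.resize(a[90:290,200:390],(399,420)),cv2.resize(b[120:330,180:380],(400,420))]))
E
```

```text
(no output)
```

View pics/w8.png

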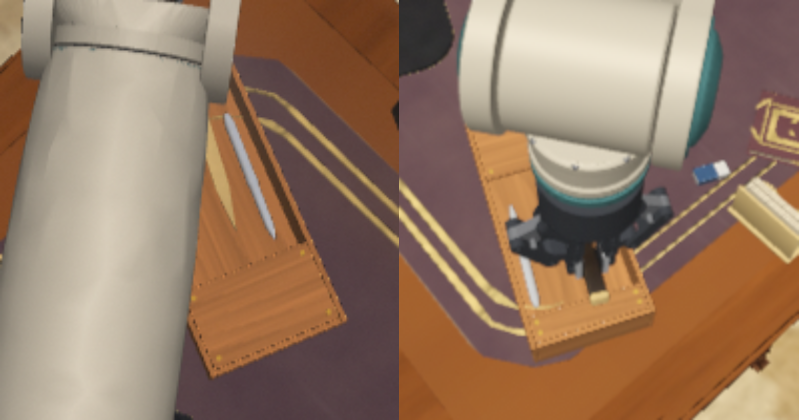

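The knife is out, its blade tip in the air above the opening. The pen is still in the box. I'll check the tip's height, then hand in.

```bash
python3 - <<'E'
from h import *
t=env.get_calibration("top");s=env.get_state();best=None
for z in np.arange(.05,.24,.005):
    p=plane(t,311.9,197.6,z);a=np.radians(18.28);d=p-s["eef_pos"]
    e=abs(np.linalg.norm(d)-.193); best=min(best or (9,),(e,z,d@[np.cos(a),np.sin(a),0]))
print(best,s["dq"].max(),s["grip_force"])
if best[1]>.11: print(env.close_job())
E
```

```text
(np.float64(0.006758083426475298), np.float64(0.2099999999999999), np.float64(-0.19800506805666615)) -2.8423629202875317e-05 25.468405187129974
the job is handed in; nothing more can be done
None
```

The knife is out of the box, drawn handle end first, and held still in the gripper. By my estimate its blade tip is more than 10 cm above the desk and touching nothing. The pen is still in the box, and I handed the job in at about 12 s (no verdict was returned).

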